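# Clip the seedling light bar into its holder

### The arm

A 7-joint arm with a two-finger parallel gripper is mounted at the origin on the work surface. World frame = base frame: x ahead of the robot, y to its left, z up, the work surface at z = 0. Lengths are in m, angles in rad, forces in N, time in s.
With the tool pointing down it reaches from about 0.35 to 0.9 m from the base axis. Payload 19.9 kg.
Tool frame: the origin (TCP) lies midway between the tips of the shut fingers; the grasp point (between the pads) lies 19 mm behind it (bot.grip_point_offset is the distance from the TCP to the grasp point, in m); z points along the fingers, y is the direction in which the jaws open and shut (so a half turn about z gives the same grasp; the last joint's range is limited). The gripper opens to 85 mm and grips with 20 to 120 N. Pads are 22 mm wide; open, the fingers measure 114 mm over their backs; the gripper's body (76 mm by 85 mm) begins 54 mm behind the grasp point. The pads swing forward as they close: fully open they stand 13 mm farther back than shut.
Start: joints at [-1.319, 0.417, -0.01, 1.614, 0.005, 1.111, -0.053], TCP at [0.181, 0.598, 0.231] pointing down, gripper open.
Joint ranges: [-2.81, 2.81], [-0.39, 2.02], [-1.27, 1.25], [0.06, 2.57], [-1.19, 4.33], [0.19, 2], [-2.82, 2.82]. Speed limits (rad/s): [1.89, 1.89, 2.39, 2.39, 3.01, 3.01, 3.01].

### API

Orientations are given as a rotation vector (axis times angle).
In Python, from bench import bot gives the robot as it stands.
- The arm moves only by the shell command python3 -m jog 'ROWS' [OPENING] [FORCE]. ROWS is a JSON object of lists of equal length, an entry for each row: "translation": the shift along the world's x, y, z in m, a list of three; "turn": the turn about the world's z in rad. A call has 1 to 5 rows; each row is the pose to reach, as a shift and turn from the pose commanded when the call began; what a row does not reach only later rows make up. A row lasts 1/10 s, in which the tool goes at most 50 mm and 8.59 degrees, less where a joint would pass 70% of its speed; a pose out of reach is approached as far as the arm can. A call with a gripper value outside its range is refused whole. OPENING is the opening, from 0 (shut) to 1 (fully open), set as the call begins (- or left out, the last holds). The fingers move at their own pace and stop on an object; FORCE is the grip in N (left out, the last holds). Time passes only in rows, so rows that repeat a pose let the fingers close. It gives the time, the measured TCP pose, the force and the opening at its end, in the units of the state.
- bot.state(): the state, without advancing time (a new reading comes with each control period).
- bot.snapshot(name): name is "side" or "top" or "wrist"; returns the picture (400x640x3 uint8, blue, green, red); there is no depth.
- bot.camera_info(name): a dict with "camera_matrix" (3x3 intrinsics, pixels), "position" and "attitude" of the camera in the world. Camera axes: x right, y up, looking along -z (the intrinsics and any distortion apply to the point x, -y, -z); pixel columns grow to the right and rows downward; lengths in m; the calibration is good to about 2 mm. A picture is of the moment at which its call begins: read the wrist's pose just before it. camera_info takes no time and is no camera call; for the wrist camera it gives the pose at the moment of the call.
- bot.sign_off(): hands the job in, once; it reports no verdict.
The state is a dict: "time_s": time; "joint_positions": joint angles; "qvel": joint speeds; "effort": joint torques, N m; "tcp_pos": TCP position; "tool_rot": TCP orientation; "contact_force": force on the tool from outside, world axes, zero at the start; "wrist_torque": the same for the moment, N m; "width": finger opening in m.
Only numpy, scipy, OpenCV 4.12 (cv2) and the standard library are available. Lean on these libraries where they do the work, as an engineer would, in place of code of your own. Each camera call takes 0.05 s, during which the arm holds its last target.

### The job

Take the light bar with the blue finger tabs, squeeze its two tabs together so that its sprung end blades draw in, lower it between the two end brackets over the small seed tray and let go, so that both blades spring out into the brackets' recesses and the bar rests level there. Leave the bar with the red tabs where it lies.

Things in the scene. Friction and masses are not known exactly. Their poses are not given: they have to be found in the camera images.
- blue_bar_mid (a point): Centre of the blue-tabbed light bar, loose, about 220 g, lying along its y (same either way round), z up; 35 mm above its underside, midway between the tabs. Aluminium housing 144 long, 44 wide, 34 mm high. On top stand two blue finger tabs, one at +y, one at -y, 22 wide (x), 5 thick (y), from 1 mm below to 35 mm above this point; 66 mm over their outer faces, 22 mm when pinched.
- blue_bar_a (a joint): Travel of the blue bar's +y tab towards the middle, 0 (free) to 0.022 m (pinched), sprung, 3 to 7 N; the -y tab is its mirror image. Each tab carries its own end's flat steel blade: 16 mm wide (x), 12 tall, from 15 to 3 mm below the bar's centre point. Blade tips are 102 mm from the centre when free, 80 mm when pinched.
- holder_seat (a point): Where a clipped-in bar's centre point comes to rest in the fixed holder: 135 mm above the table, midway between two white end brackets; y runs from bracket to bracket, as the bar will lie, z up. Their inner faces are 90 mm to each side of it, open from above between them; tops 29 mm above it. The seed tray's pellets and labels beneath end at least 55 mm below it.
- bracket_recess (a point): Centre of the floor of the recess in the +y bracket's inner face; the other bracket mirrors it. 20 mm deep; floor level, 58 mm wide (x) between upright yellow sides, 15 mm below the seat point; the lintel's underside is 34 mm above the floor. Blades can enter with the bar's centre 0 to 22 mm above the seat point: let go at about 10 mm, and the bar drops onto the floors.
- red_bar_mid (a point): Centre of the red-tabbed light bar: same shape, size and springs as the blue one but with red tabs and red ends, loose on the table, 35 mm above its underside; to be left alone.
Mind the look-alikes: they are no part of the job. Leave any orange look-alike of the part that bears blue_bar_mid alone.

How it is judged:
At the end, for the whole second after the job is handed in: The blue-tabbed bar rests still in the holder with both blades in the recesses (nothing else can hold it there): its centre within 24 mm of the seat sideways and 5 mm in height, upright within 0.1 rad, along the line of the brackets within 0.25 rad (horizontal distance between blue_bar_mid and holder_seat below 0.024 m and z of blue_bar_mid in the frame of holder_seat between -0.005 and 0.005 m and angle between blue_bar_mid's own z axis and vertical below 0.1 rad and angle between the y axis of blue_bar_mid and the y axis of holder_seat, either way round below 0.25 rad and linear speed of blue_bar below 0.03 m/s); the robot touches nothing.
It fails at once if the red-tabbed bar is moved more than 30 mm (distance of red_bar_mid from where it was at the start of the episode above 0.03 m).
It also fails if it takes over 38 s, if anything falls off the work surface, if the arm or the gripper's body presses on something with over 40 N, if the wrist force passes 120 N, or if a joint passes its speed limit or range.

## Working session

There is one attempt and no reset: what is moved stays moved. The work goes in short steps, Python scripts to look and compute and a shell command to move; the robot and the scene stay as the last step left them, time stands still between calls to the robot, and variables do not carry over. Pictures are saved under pics/ and viewed, and the job is handed in when it is done.

```bash
mkdir -p pics; ls
python3 - <<'E'
from bench import bot
import cv2
s=bot.state();print(s)
for n in ("side","top","wrist"):
    c=bot.camera_info(n);print(n,c)
    cv2.imwrite(f"pics/{n}0.png",bot.snapshot(n))
print(bot.grip_point_offset)
E
```

```text
pics
{'time_s': 0.0, 'joint_positions': array([-1.31849941,  0.41799058, -0.01032525,  1.6142145 ,  0.00469921,
        1.11067454, -0.05297761]), 'qvel': array([-1.12151553e-03,  1.47935321e-03, -6.75733070e-05,  6.86261882e-04,
       -1.00049850e-03,  2.55366037e-04,  4.18330158e-04]), 'effort': array([-1.51102173e-03, -8.64447355e+01,  6.77881781e-01, -4.34910572e+01,
        1.90559775e-02,  7.42077740e-03,  4.23353845e-05]), 'tcp_pos': array([0.18088573, 0.59787268, 0.23063285]), 'tool_rot': array([-4.59743209e-01, -3.10766742e+00,  1.97728213e-03]), 'contact_force': array([-0.14794075, -0.11861903, -0.0404502 ]), 'wrist_torque': array([ 0.0253635 , -0.00077529,  0.03256251]), 'width': 0.08509478170130792}
side {'camera_matrix': array([[474.54280947,   0.        , 322.60458172],
       [  0.        , 474.54280947, 195.95379685],
       [  0.        ,   0.        ,   1.        ]]), 'position': array([0.37683743, 0.74172312, 0.74621227]), 'attitude': array([ 0.05099924, -1.2106063 , -2.78158122])}
top {'camera_matrix': array([[405.68999866,   0.        , 319.14585811],
       [  0.        , 405.68999866, 197.49921723],
       [  0.        ,   0.        ,   1.        ]]), 'position': array([0.39788247, 0.05710199, 1.04414676]), 'attitude': array([ 0.07457208, -0.06084372, -1.56422364])}
wrist {'camera_matrix': array([[342.64693697,   0.        , 315.03306122],
       [  0.        , 342.64693697, 203.64685114],
       [  0.        ,   0.        ,   1.        ]]), 'position': array([0.1022814 , 0.6212117 , 0.37432753]), 'attitude': array([-0.27753746, -0.20413576,  1.26532952])}
0.0187
```

View pics/side0.png

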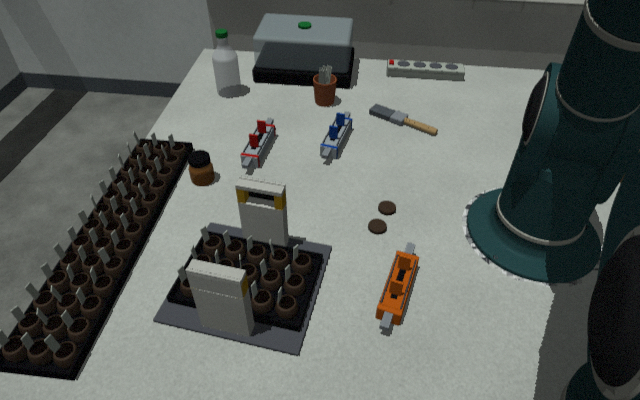

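View pics/top0.png

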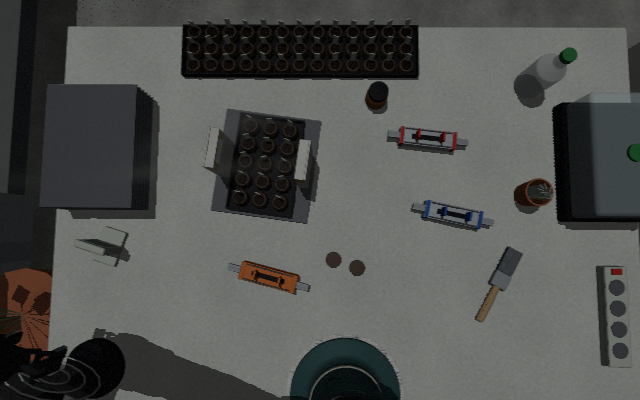

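View pics/wrist0.png

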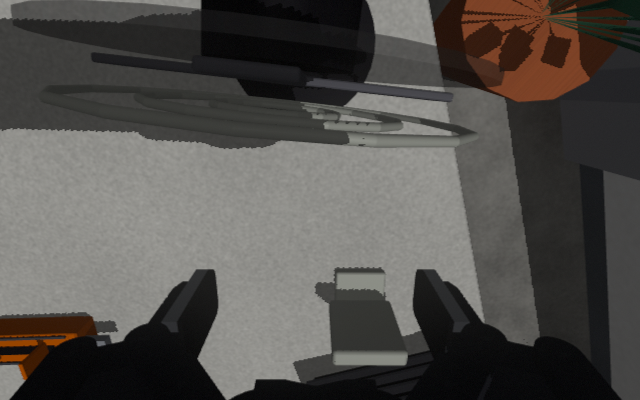

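Both views: the bar with blue tabs is at top (452,214) and side (337,133). The look-alikes are the red bar at top (428,138) and side (259,143), and the orange bar at top (270,277) and side (399,287). I choose the blue one. The brackets are at top (213,148) and (303,160). I'll check with close crops.

```bash
cat > h.py <<'E'
import numpy as np,cv2
from scipy.spatial.transform import Rotation as R
from bench import bot
def ray(n,u,v,c=None):
    c=c or bot.camera_info(n);K=c["camera_matrix"]
    d=np.array([(u-K[0,2])/K[0,0],-(v-K[1,2])/K[1,1],-1.])
    d=R.from_rotvec(c["attitude"]).apply(d);return np.array(c["position"]),d/np.linalg.norm(d)
def plane(n,u,v,z,c=None):
    p,d=ray(n,u,v,c);return p+d*(z-p[2])/d[2]
def proj(n,P,c=None):
    c=c or bot.camera_info(n);K=c["camera_matrix"]
    q=R.from_rotvec(c["attitude"]).inv().apply(np.asarray(P)-c["position"])
    return np.array([K[0,0]*q[0]/-q[2]+K[0,2],K[1,1]*-q[1]/-q[2]+K[1,2]])
def tri(a,b):
    A=np.zeros((3,3));y=np.zeros(3)
    rs=[a,b]
    for p,d in rs:
        M=np.eye(3)-np.outer(d,d);A+=M;y+=M@p
    x=np.linalg.solve(A,y);return x,[np.linalg.norm((np.eye(3)-np.outer(d,d))@(x-p)) for p,d in rs]
E
python3 - <<'E'
from h import *
t=cv2.imread("pics/top0.png");s=cv2.imread("pics/side0.png")
def crop(i,x,y,w,h,f):return cv2.resize(i[y:y+h,x:x+w],None,fx=f,fy=f,interpolation=cv2.INTER_NEAREST)
cv2.imwrite("pics/c1.png",np.vstack([crop(t,402,190,100,50,8)]))
cv2.imwrite("pics/c2.png",crop(t,195,100,135,130,4))
cv2.imwrite("pics/c3.png",crop(s,300,100,70,70,8))
cv2.imwrite("pics/c4.png",crop(s,150,165,190,190,3))
for n,i in(("top",t),("side",s)):
    hsv=cv2.cvtColor(i,cv2.COLOR_BGR2HSV)
    m=cv2.inRange(hsv,(105,120,40),(125,255,255))
    k,l,st,ce=cv2.connectedComponentsWithStats(m)
    for j in range(1,k):
        if st[j,4]>15:print(n,st[j],ce[j])
E
```

```text
top [425 200   5  18  51] [427.01960784 208.45098039]
top [444 207   3   8  21] [445.14285714 210.85714286]
top [477 211   6  18  56] [479.44642857 219.875     ]
top [469 212   4   9  20] [470.1 215.8]
side [329 113  23  26 211] [337.07109005 125.18957346]
side [321 143  17  11  35] [330.2        146.48571429]
```

View pics/c1.png

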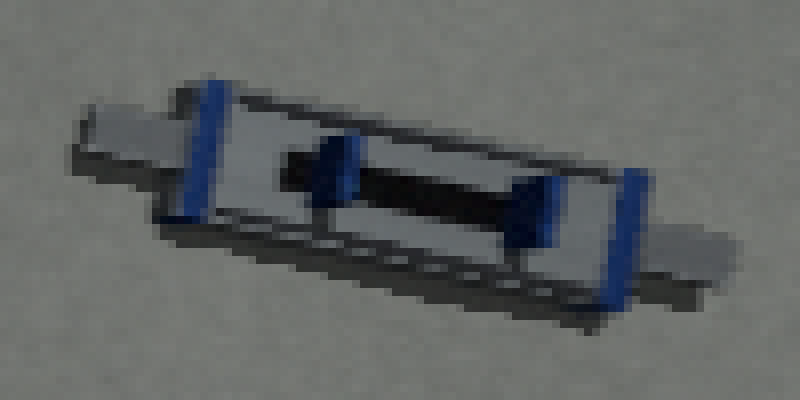

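View pics/c2.png

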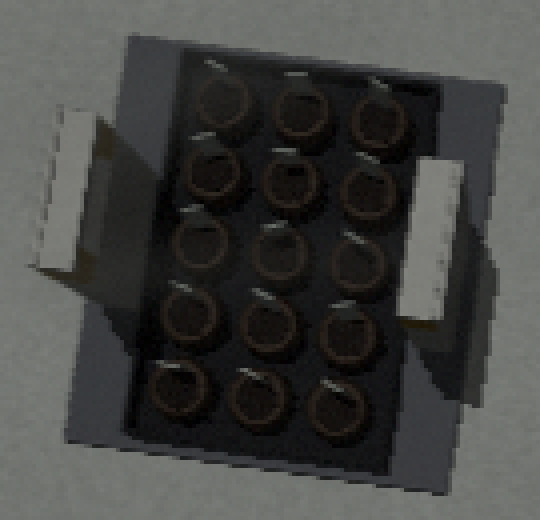

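View pics/c3.png

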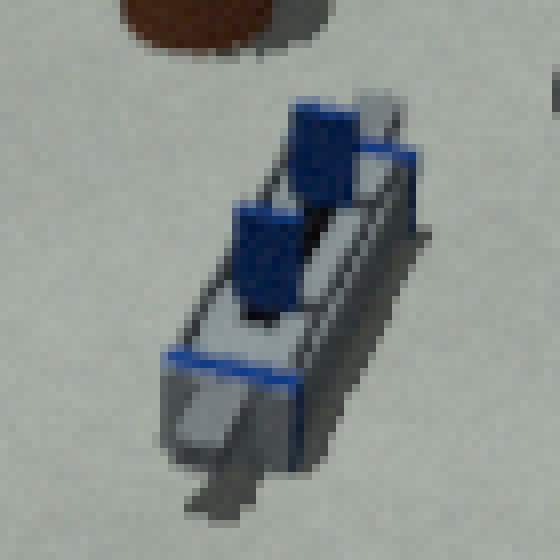

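View pics/c4.png

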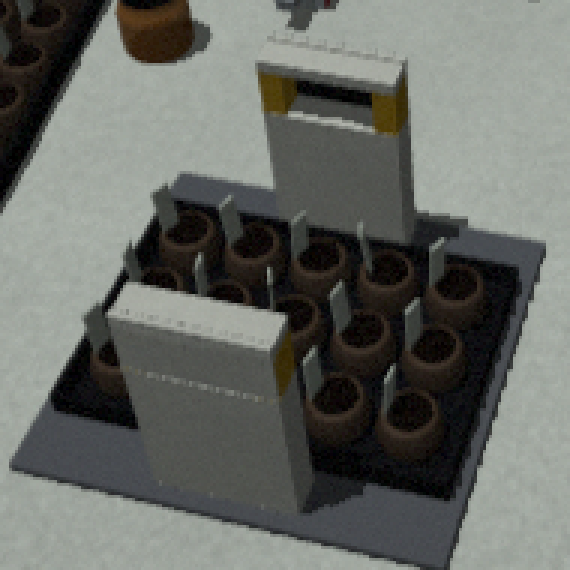

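The crops confirm blue tabs and blue end caps on the chosen bar. Its cap tops are at top (427.5,208.7) and (480.2,220). The bracket tops are centred at top (211.8,147) and (302.5,159.5).

Run:
```python
from h import *
P=lambda n,u,v,z:plane(n,u,v,z)
a=P("top",427.5,208.75,.034);b=P("top",480.25,220,.034)
print("bar",a,b,(a+b)/2,np.linalg.norm(a-b),np.arctan2(*(a-b)[:2][::1]))
# side caps: far/near top centre
f=P("side",300+387/8,100+150/8,.034);n=P("side",300+233/8,100+368/8,.034)
print("side bar",f,n,(f+n)/2)
# tabs tops z .070: top view outer
t1=P("top",402+345/8,190+140/8,.07)
for nm,u,v in(("tabfar",300+326/8,100+101/8),("tabnear",300+270/8,100+208/8)):print(nm,P("side",u,v,.07))
tl=P("top",195+86/4,100+192/4,.164);tr=P("top",195+407/4,100+236/4,.164)
print("hold in",tl,tr,(tl+tr)/2,np.linalg.norm(tl-tr))
tl=P("top",211.75,147,.164);tr=P("top",302.5,159.5,.164)
print("hold c",tl,tr,(tl+tr)/2,np.linalg.norm(tl-tr),np.arctan2(*(tl-tr)[:2]))
c=lambda x,y:(150+x/3,165+y/3)
# side: bracket top inner corners: far: inner edge front lower (262,62)-(406,86); near: inner edge upper (122,285)-(290,312)
for nm,q in(("far",[(260,62),(406,88)]),("near",[(122,284),(291,316)])):
    w=[P("side",*c(*x),.164) for x in q];print(nm,w,(w[0]+w[1])/2)
s=bot.state();Rm=R.from_rotvec(s["tool_rot"]).as_matrix();print(Rm)
```

```text
bar [ 0.45852196 -0.20352389  0.034     ] [ 0.43129353 -0.33352229  0.034     ] [ 0.44490775 -0.26852309  0.034     ] 0.13281932322357634 0.20646728508370585
side bar [ 0.41919276 -0.32711114  0.034     ] [ 0.45793392 -0.20092514  0.034     ] [ 0.43856334 -0.26401814  0.034     ]
tabfar [ 0.43858752 -0.29853121  0.07      ]
tabnear [ 0.45079782 -0.23642423  0.07      ]
hold in [0.58241447 0.29208743 0.164     ] [0.55862449 0.11472712 0.164     ] [0.57051948 0.20340727 0.164     ] 0.17894871182836086
hold c [0.58460969 0.30265328 0.164     ] [0.55756771 0.10208048 0.164     ] [0.5710887  0.20236688 0.164     ] 0.2023875353212232 0.1340156362112595
far [array([0.5993075 , 0.11260123, 0.164     ]), array([0.50681773, 0.12456827, 0.164     ])] [0.55306262 0.11858475 0.164     ]
near [array([0.62831418, 0.29158473, 0.164     ]), array([0.5361882, 0.3014562, 0.164    ])] [0.58225119 0.29652047 0.164     ]
[[-9.57152690e-01  2.89583646e-01 -1.98697639e-04]
 [ 2.89583703e-01  9.57152247e-01 -9.25008464e-04]
 [-7.76834312e-05 -9.42913938e-04 -9.99999552e-01]]
```

```bash
python3 -m jog '{"translation":[[0.01,-0.025,0.015],[0.03,-0.065,0.03],[0.055,-0.105,0.045],[0.08,-0.145,0.06],[0.105,-0.185,0.07]],"turn":[0.02,0.04,0.06,0.088,0.088]}' 1
```

```text
time_s: 0.65
tcp_pos: [0.2867, 0.4116, 0.3021]
tool_rot: [0.321, 3.125, 0.001]
contact_force: [1.0, 0.3, 0.7]
width: 0.0852
```

```bash
python3 -m jog '{"translation":[[0.028,-0.038,0],[0.056,-0.076,0],[0.08,-0.118,0],[0.1,-0.16,0],[0.12,-0.205,0]],"turn":[0,0,0,0,0]}'
python3 -m jog '{"translation":[[0.015,-0.045,0],[0.025,-0.093,0],[0.03,-0.142,0],[0.033,-0.191,0],[0.035,-0.24,0]],"turn":[0,0,0,0,0]}'
python3 -m jog '{"translation":[[0,-0.045,-0.01],[0,-0.09,-0.03],[0,-0.135,-0.05],[0,-0.18,-0.07],[0,-0.22,-0.09]],"turn":[0,0,0,0,0]}'
```

```text
time_s: 1.15
tcp_pos: [0.4064, 0.2065, 0.3012]
tool_rot: [-0.322, -3.125, -0.0]
contact_force: [1.2, 0.7, -0.6]
width: 0.0854
time_s: 1.65
tcp_pos: [0.4406, -0.0338, 0.3013]
tool_rot: [0.323, 3.125, 0.0]
contact_force: [1.8, 0.6, 0.5]
width: 0.0856
time_s: 2.15
tcp_pos: [0.4406, -0.2539, 0.2106]
tool_rot: [0.323, 3.124, -0.001]
contact_force: [1.6, 1.8, -0.6]
width: 0.0853
```

```bash
python3 -m jog '{"translation":[[0,0,0],[0,0,0],[0,0,0]],"turn":[0,0,0]}'
python3 - <<'E'
from h import *
import pickle
c=bot.camera_info("wrist");i=bot.snapshot("wrist");cv2.imwrite("pics/w1.png",i);pickle.dump(c,open("w1.pkl","wb"))
hsv=cv2.cvtColor(i,cv2.COLOR_BGR2HSV);m=cv2.inRange(hsv,(105,120,40),(125,255,255))
k,l,st,ce=cv2.connectedComponentsWithStats(m)
for j in range(1,k):
    if st[j,4]>15:print(st[j],ce[j])
E
```

```text
time_s: 2.45
tcp_pos: [0.4413, -0.2509, 0.2115]
tool_rot: [0.321, 3.125, 0.0]
contact_force: [0.6, 0.1, 0.5]
width: 0.0855
[225 158  14  50 425] [230.58823529 183.16941176]
[362 164  11  44 375] [367.01866667 185.384     ]
[259 177  11  32 254] [263.98425197 192.2992126 ]
[329 177   4   6  16] [330.625 179.5  ]
[329 184   7  25 148] [331.66891892 195.85810811]
```

View pics/w1.png

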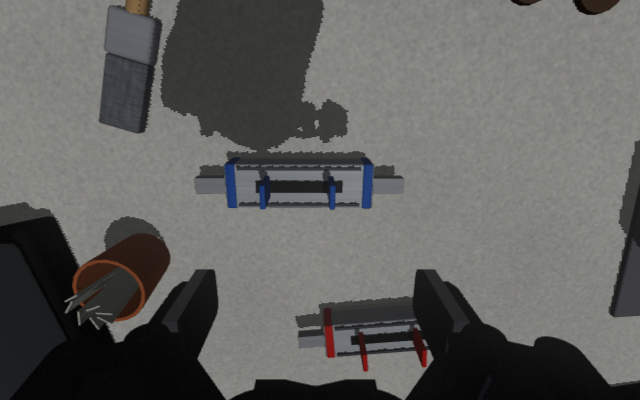

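The wrist view shows the blue bar with cap tops near (231,183) and (367,185), and the red bar below it, clear of it.

Run:
```python
from h import *
import pickle
c=pickle.load(open("w1.pkl","rb"))
i=cv2.imread("pics/w1.png")
cv2.imwrite("pics/c5.png",cv2.resize(i[150:220,190:410],None,fx=3.6,fy=3.6,interpolation=cv2.INTER_NEAREST))
a=plane("wrist",367,185.4,.034,c);b=plane("wrist",230.6,183.2,.034,c)
print(a,b,(a+b)/2,np.linalg.norm(a-b),np.arctan2(*(a-b)[:2]))
```

```text
[ 0.4576722  -0.20344658  0.034     ] [ 0.42859515 -0.33244637  0.034     ] [ 0.44313367 -0.26794647  0.034     ] 0.13223622949199965 0.22169877751098113
```

View pics/c5.png

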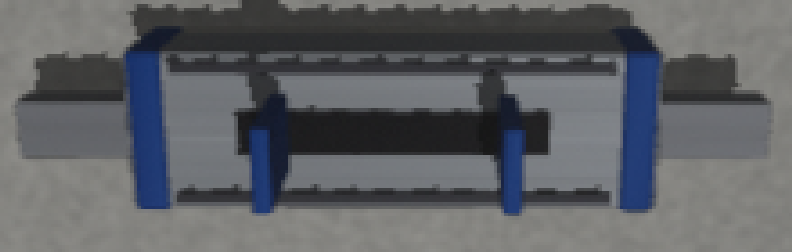

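Run:
```python
from h import *
import pickle
c=pickle.load(open("w1.pkl","rb"))
f=lambda x,y,z:plane("wrist",190+x/3.6,150+y/3.6,z,c)
a=f(639,132.5,.034);b=f(151,131.5,.034)
print((a+b)/2,np.linalg.norm(a-b),np.arctan2(*(a-b)[:2]))
a=f(511,128,.07);b=f(260,128,.07)  # tab upper edge: y of top
print(a,b,(a+b)/2)
a=f(511,212,.07);b=f(260,212,.07) ;print((a+b)/2)
a=f(770,128,.032);b=f(18,126,.032);print((a+b)/2,np.linalg.norm(a-b),np.arctan2(*(a-b)[:2]))
print(bot.state()["tcp_pos"])
```

```text
[ 0.44562516 -0.26764756  0.034     ] 0.1317261945524415 0.2071336201257828
[ 0.44080036 -0.23657286  0.07      ] [ 0.4285667  -0.29540852  0.07      ] [ 0.43468353 -0.26599069  0.07      ]
[ 0.45547458 -0.27067397  0.07      ]
[ 0.44472922 -0.26779216  0.032     ] 0.20397931835174757 0.20776261473735175
[ 0.44150164 -0.25074809  0.21171088]
```

```bash
python3 -m jog '{"translation":[[0.0035,-0.017,-0.02],[0.0035,-0.017,-0.06],[0.0035,-0.017,-0.095],[0.0035,-0.017,-0.12],[0.0035,-0.017,-0.12]],"turn":[0,0,0,0,0]}'
python3 - <<'E'
from h import *
for n in("wrist","side"):cv2.imwrite(f"pics/{n}2.png",bot.snapshot(n))
print(bot.state()["tcp_pos"])
E
```

```text
time_s: 3.0
tcp_pos: [0.4437, -0.267, 0.0894]
tool_rot: [-0.32, -3.122, -0.002]
contact_force: [-0.7, -0.6, 0.2]
width: 0.0856
[ 0.44504584 -0.26842123  0.09230791]
```

View pics/wrist2.png

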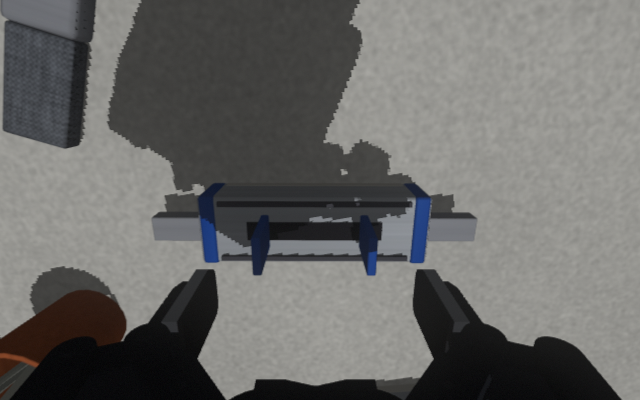

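View pics/side2.png

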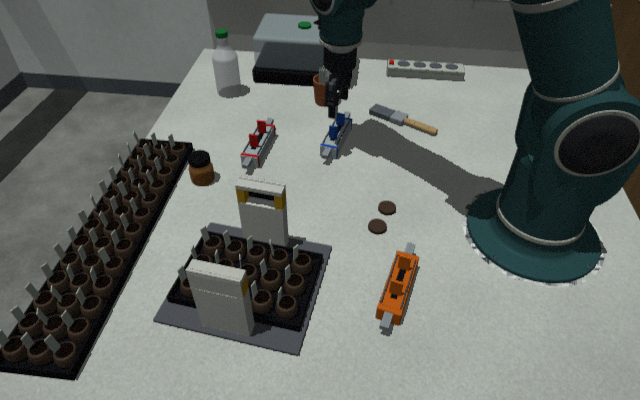

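The tabs at (261,245) and (368,245) are centred between the fingers, so I'll descend and pinch.

```bash
python3 -m jog '{"translation":[[0,0,-0.02],[0,0,-0.04],[0,0,-0.05],[0,0,-0.05],[0,0,-0.05]],"turn":[0,0,0,0,0]}'
python3 -m jog '{"translation":[[0,0,0],[0,0,0],[0,0,0],[0,0,0],[0,0,0]],"turn":[0,0,0,0,0]}' 0 40
python3 -m jog '{"translation":[[0,0,0],[0,0,0],[0,0,0],[0,0,0],[0,0,0]],"turn":[0,0,0,0,0]}'
python3 - <<'E'
from h import *
for n in("wrist",):cv2.imwrite(f"pics/{n}3.png",bot.snapshot(n))
print(bot.state()["tcp_pos"])
E
```

```text
time_s: 3.6
tcp_pos: [0.4451, -0.2691, 0.0425]
tool_rot: [0.322, 3.124, -0.001]
contact_force: [-0.4, -0.3, 0.9]
width: 0.0854
time_s: 4.1
tcp_pos: [0.4452, -0.269, 0.0424]
tool_rot: [0.322, 3.123, 0.0]
contact_force: [-5.3, 4.2, 21.9]
width: 0.019
time_s: 4.6
tcp_pos: [0.4452, -0.269, 0.0424]
tool_rot: [0.323, 3.123, 0.0]
contact_force: [-2.8, 3.4, 20.9]
width: 0.0193
[ 0.44521048 -0.26897455  0.0424344 ]
```

View pics/wrist3.png

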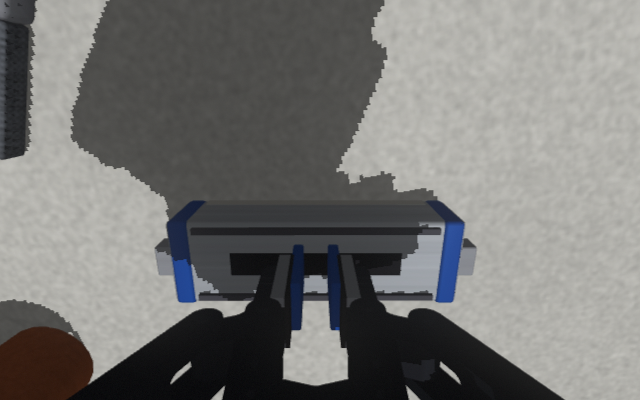

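Pinched: the blades are drawn in at (163,257) and (468,258), and the pads hold both tabs. Lifting.

```bash
python3 -m jog '{"translation":[[0,0,0.01],[0,0,0.03],[0,0,0.06],[0,0,0.1],[0,0,0.14]],"turn":[0,0,0,0,0]}'
python3 -m jog '{"translation":[[0,0.01,0.04],[0,0.03,0.08],[0,0.06,0.12],[0,0.08,0.13],[0,0.08,0.13]],"turn":[0,0,0,0,0]}'
python3 - <<'E'
from h import *
for n in("wrist","side"):cv2.imwrite(f"pics/{n}4.png",bot.snapshot(n))
s=bot.state();print(s["tcp_pos"],s["contact_force"],s["wrist_torque"])
E
```

```text
time_s: 5.15
tcp_pos: [0.4438, -0.2688, 0.1828]
tool_rot: [-0.324, -3.124, 0.0]
contact_force: [1.5, 0.1, -2.6]
width: 0.0187
time_s: 5.65
tcp_pos: [0.4451, -0.1865, 0.3133]
tool_rot: [0.317, 3.122, 0.002]
contact_force: [-0.1, -0.5, -2.6]
width: 0.0185
[ 0.44423194 -0.18865829  0.3115069 ] [-2.00921204e-03 -7.61552782e-01 -2.23124351e+00] [-0.02957648  0.01929301  0.03193863]
```

View pics/wrist4.png

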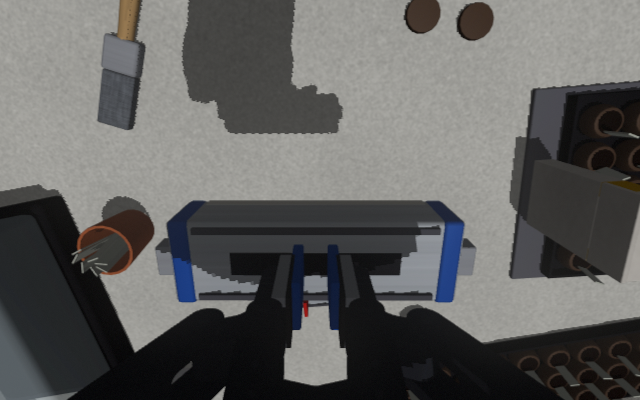

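View pics/side4.png

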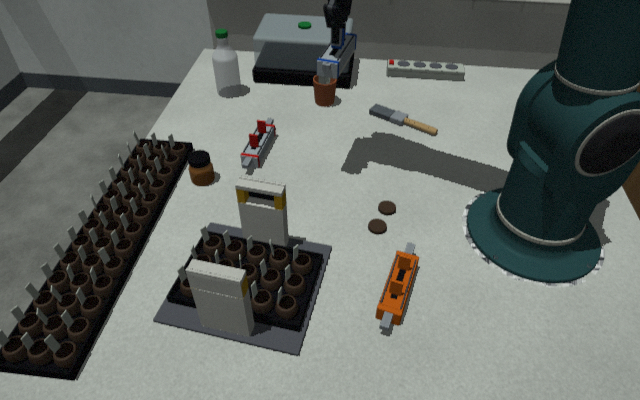

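The bar is held level with its pose unchanged in the hand, and the red bar is undisturbed. I'll carry it past the holder to look at the brackets with the wrist camera.

```bash
python3 -m jog '{"translation":[[0.012,0.025,0],[0.03,0.065,0],[0.05,0.105,0],[0.07,0.148,0],[0.085,0.19,0]],"turn":[0.01,0.03,0.05,0.07,0.07]}'
python3 -m jog '{"translation":[[0.02,0.045,0],[0.04,0.088,0],[0.06,0.13,0],[0.078,0.17,0],[0.088,0.197,0]],"turn":[0,0,0,0,0]}'
python3 -m jog '{"translation":[[0,0,0],[0,0,0],[0,0,0]],"turn":[0,0,0]}'
python3 - <<'E'
from h import *
import pickle
c=bot.camera_info("wrist");i=bot.snapshot("wrist");cv2.imwrite("pics/w5.png",i);pickle.dump(c,open("w5.pkl","wb"))
s=bot.state();print(s["tcp_pos"],s["tool_rot"])
E
```

```text
time_s: 6.25
tcp_pos: [0.53, 0.0019, 0.3105]
tool_rot: [-0.215, -3.133, 0.001]
contact_force: [0.7, -0.3, -2.5]
width: 0.0186
time_s: 6.75
tcp_pos: [0.6183, 0.2001, 0.3095]
tool_rot: [-0.212, -3.133, 0.002]
contact_force: [-1.0, 0.7, -1.9]
width: 0.0183
time_s: 7.05
tcp_pos: [0.6176, 0.1963, 0.3108]
tool_rot: [-0.217, -3.134, 0.002]
contact_force: [-0.5, 0.1, -2.4]
width: 0.0183
[0.61756812 0.19644724 0.31110129] [-2.16521622e-01 -3.13388249e+00  1.13445525e-03]
```

View pics/w5.png

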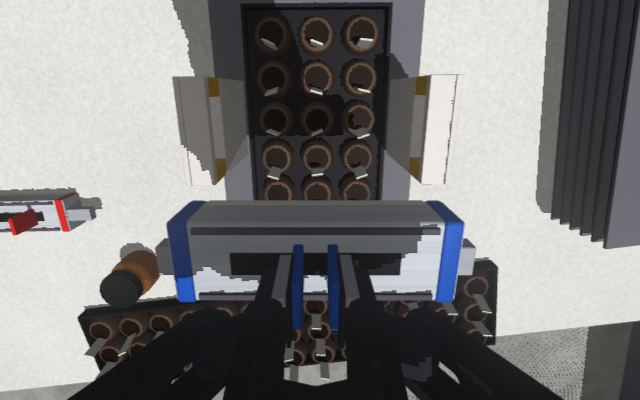

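Run:
```python
import cv2
i=cv2.imread("pics/w5.png")
cv2.imwrite("pics/c6.png",cv2.resize(i[60:200,165:475],None,fx=2.5,fy=2.5,interpolation=cv2.INTER_NEAREST))
```

```text
(no output)
```

View pics/c6.png

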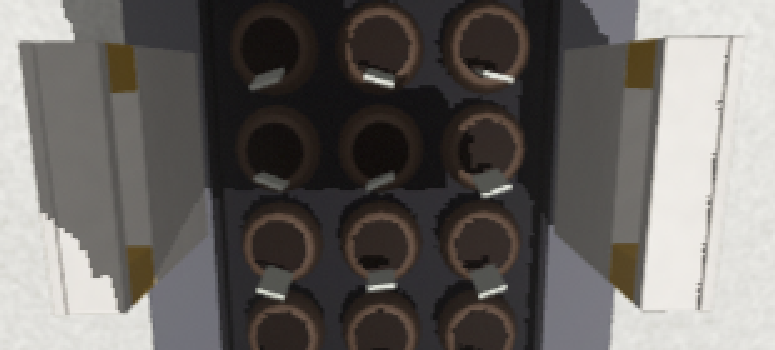

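Run:
```python
from h import *
import pickle
c=pickle.load(open("w5.pkl","rb"))
f=lambda x,y:plane("wrist",165+x/2.5,60+y/2.5,.164,c)
L=[f(100,43),f(122,312)];Rr=[f(664,38),f(641,310)]
l=(L[0]+L[1])/2;r=(Rr[0]+Rr[1])/2
print(L,Rr,l,r,(l+r)/2,np.linalg.norm(l-r))
for e in(L,Rr):d=e[1]-e[0];print(np.linalg.norm(d),np.arctan2(d[1],d[0]))
d=r-l;print(np.arctan2(d[0],d[1]))
# check held bar caps: symmetric in tool?
```

```text
[array([0.51488576, 0.12137517, 0.164     ]), array([0.60251123, 0.10790756, 0.164     ])] [array([0.5381342 , 0.29920655, 0.164     ]), array([0.62680887, 0.28833049, 0.164     ])] [0.5586985  0.11464136 0.164     ] [0.58247153 0.29376852 0.164     ] [0.57058502 0.20420494 0.164     ] 0.1806978035174924
0.08865437686505097 -0.15250174771062655
0.08933916313937999 -0.12204177074111715
0.13194490625773472
```

```bash
python3 -m jog '{"translation":[[-0.02,0.003,0],[-0.04,0.0065,-0.01],[-0.047,0.0075,-0.03],[-0.047,0.0075,-0.06],[-0.047,0.0075,-0.06]],"turn":[0,0,0,0,0]}'
python3 -m jog '{"translation":[[0,0,0],[0,0,0],[0,0,0]],"turn":[0,0,0]}'
python3 - <<'E'
from h import *
for n in("wrist","side","top"):cv2.imwrite(f"pics/{n}6.png",bot.snapshot(n))
s=bot.state();print(s["tcp_pos"],s["tool_rot"])
E
```

```text
time_s: 7.6
tcp_pos: [0.5688, 0.2045, 0.2485]
tool_rot: [-0.214, -3.13, 0.003]
contact_force: [-0.4, -0.5, -2.4]
width: 0.0186
time_s: 7.9
tcp_pos: [0.5711, 0.2056, 0.2526]
tool_rot: [0.214, 3.133, 0.001]
contact_force: [-0.3, -0.5, -2.2]
width: 0.0184
[0.57073896 0.20570076 0.25183937] [2.13233083e-01 3.13366862e+00 4.94953152e-04]
```

View pics/side6.png

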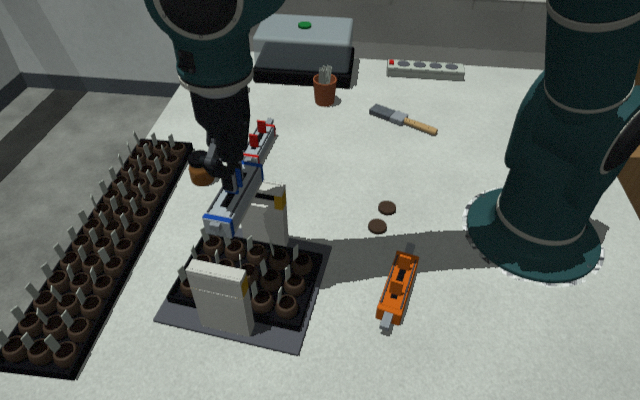

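View pics/wrist6.png

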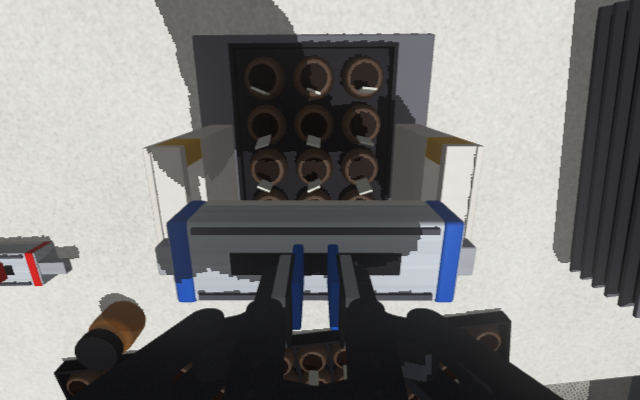

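The bar is centred between the brackets: their inner edges are at u≈186 and 442, and the bar caps at 185 and 448. Lowering.

```bash
python3 -m jog '{"translation":[[0,-0.001,-0.015],[0,-0.0015,-0.03],[0,-0.0015,-0.045],[0,-0.0015,-0.06],[0,-0.0015,-0.07]],"turn":[0,0,0,0,0]}'
python3 -m jog '{"translation":[[0,0,-0.01],[0,0,-0.02],[0,0,-0.029],[0,0,-0.029],[0,0,-0.029]],"turn":[0,0,0,0,0]}'
python3 - <<'E'
from h import *
for n in("wrist","side"):cv2.imwrite(f"pics/{n}7.png",bot.snapshot(n))
s=bot.state();print(s["tcp_pos"],s["tool_rot"],s["contact_force"])
E
```

```text
time_s: 8.55
tcp_pos: [0.5699, 0.204, 0.1792]
tool_rot: [-0.213, -3.133, 0.002]
contact_force: [-1.3, -0.3, -3.0]
width: 0.0184
time_s: 9.05
tcp_pos: [0.5706, 0.2042, 0.1524]
tool_rot: [0.213, 3.134, -0.0]
contact_force: [0.5, 0.2, -2.8]
width: 0.0185
[0.5707936  0.20427497 0.15278676] [2.13148335e-01 3.13356689e+00 5.46883369e-04] [ 0.34645272  0.56096744 -1.22436495]
```

View pics/side7.png

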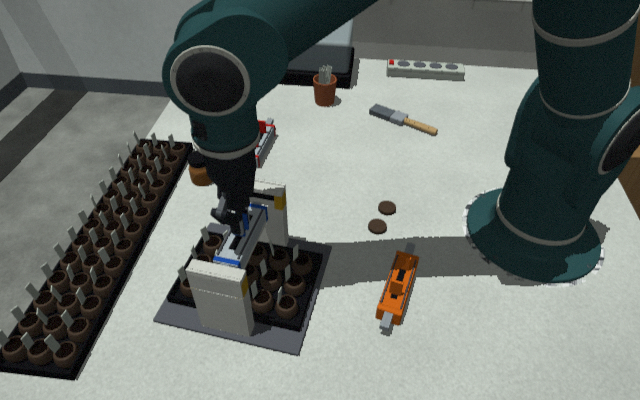

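View pics/wrist7.png

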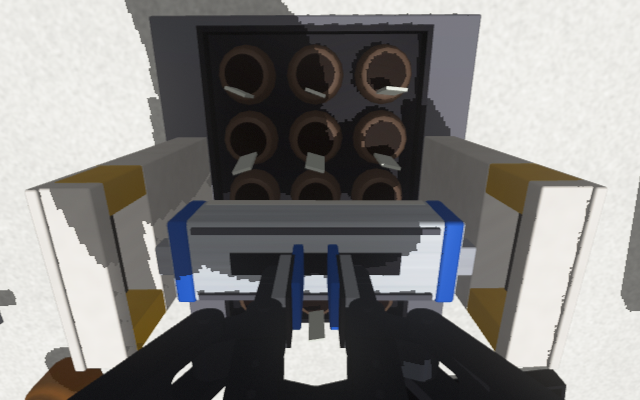

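The bar sits freely between the brackets with blades at (163,257) and (468,258) facing the recesses, and there is no contact force. I'll release it by opening fully.

```bash
python3 -m jog '{"translation":[[0,0,0],[0,0,0],[0,0,0],[0,0,0],[0,0,0]],"turn":[0,0,0,0,0]}' 1
python3 -m jog '{"translation":[[0,0,0],[0,0,0],[0,0,0]],"turn":[0,0,0]}'
python3 - <<'E'
from h import *
for n in("wrist","side"):cv2.imwrite(f"pics/{n}8.png",bot.snapshot(n))
s=bot.state();print(s["tcp_pos"],s["contact_force"])
E
```

```text
time_s: 9.65
tcp_pos: [0.5706, 0.2042, 0.1525]
tool_rot: [0.213, 3.134, 0.0]
contact_force: [0.7, 0.3, 0.1]
width: 0.0853
time_s: 9.95
tcp_pos: [0.5705, 0.2042, 0.1523]
tool_rot: [0.213, 3.134, -0.0]
contact_force: [-0.2, 0.5, 0.3]
width: 0.0853
[0.57050749 0.20420602 0.15229745] [-0.82016666 -0.54007154  0.53798529]
```

View pics/wrist8.png

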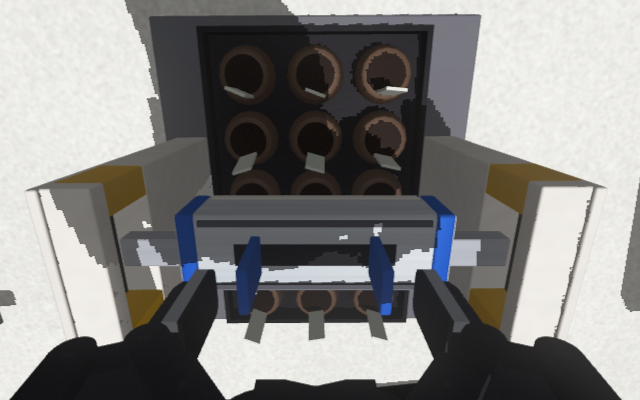

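Both blades have sprung out into the recesses (tips at (120,248) and (508,248)), and the bar has dropped level with the fingers clear of the tabs. Retreating straight up and checking.

```bash
python3 -m jog '{"translation":[[0,0,0.01],[0,0,0.03],[0,0,0.06],[0,0,0.1],[0,0,0.14]],"turn":[0,0,0,0,0]}'
python3 -m jog '{"translation":[[0,0,0.02],[0.02,0,0.03],[0.05,0,0.03],[0.05,0,0.03],[0.05,0,0.03]],"turn":[0,0,0,0,0]}'
python3 - <<'E'
from h import *
import pickle
c=bot.camera_info("wrist")
i=bot.snapshot("wrist");cv2.imwrite("pics/wrist9.png",i);pickle.dump(c,open("w9.pkl","wb"))
j=bot.snapshot("side");cv2.imwrite("pics/side9.png",cv2.resize(j[100:350,150:450],None,fx=2.4,fy=2.4))
s=bot.state();print(s["tcp_pos"],s["contact_force"])
E
```

```text
time_s: 10.55
tcp_pos: [0.5702, 0.2039, 0.2944]
tool_rot: [0.214, 3.134, -0.0]
contact_force: [0.0, -0.1, 0.5]
width: 0.0853
time_s: 11.05
tcp_pos: [0.6205, 0.2039, 0.3224]
tool_rot: [-0.214, -3.134, 0.001]
contact_force: [0.2, -0.0, 0.1]
width: 0.0854
[0.61994751 0.20418524 0.32257651] [-0.34578656  0.51599911  0.36994342]
```

View pics/wrist9.png

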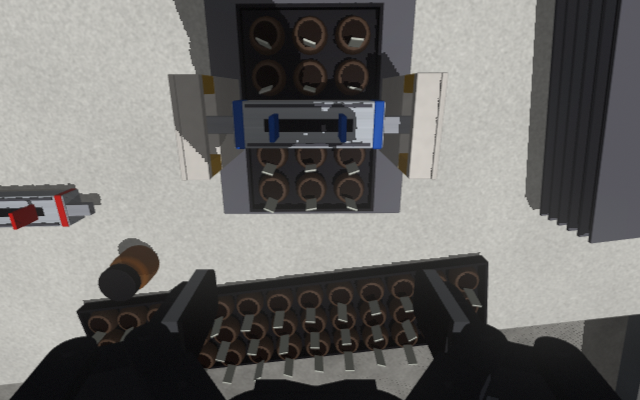

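View pics/side9.png

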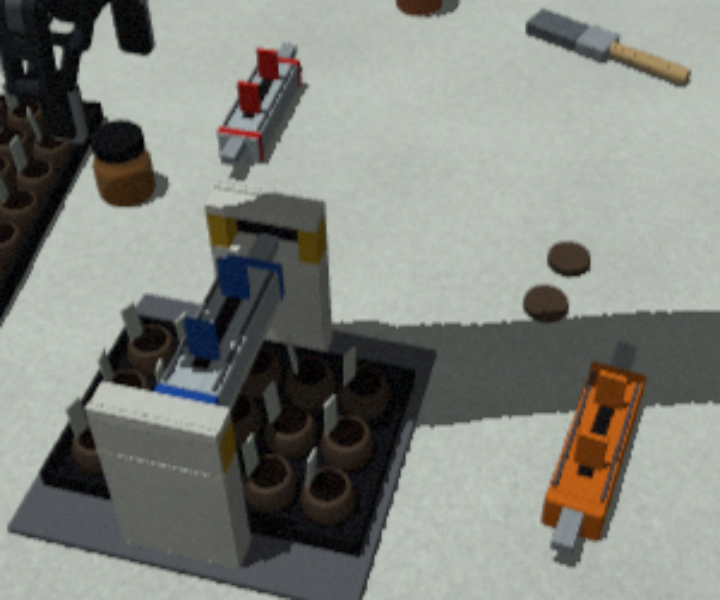

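The pictures show the blue bar seated level with both blades in the recesses, and the red and orange bars where they were. One numeric check, then hand in.

Run:
```python
from h import *
import pickle
c=pickle.load(open("w9.pkl","rb"))
a=plane("wrist",379,126,.134,c);b=plane("wrist",239,125,.134,c)
print((a+b)/2,np.linalg.norm(a-b),np.arctan2(*(a-b)[:2]))
print(bot.state()["qvel"].round(3)); bot.sign_off()
```

```text
[0.57043896 0.20421218 0.134     ] 0.13287517732543833 0.1436371245983958
[-0.004 -0.006 -0.001  0.003 -0.001 -0.002  0.001]
the job is handed in; nothing more can be done
```

The blue-tabbed bar is clipped into the holder, and I handed the job in at about 11 s of the 38 s allowed. I pinched its tabs, carried it over, lowered it between the brackets to about 10 mm above the seat, and released it.

**Last checks:**
- **Blades:** the wrist and side pictures show both blades in the recesses and the bar level.
- **Position:** the bar's centre measured about (0.570, 0.204), within 1 mm of the seat estimate. It lies within about 0.01 rad of the bracket line.
- **Height:** I did not measure it independently. The position check assumed the seated height, and the cap spacing came out at 133 mm, matching the 132–133 mm measured on the table.
- **Surroundings:** the red and orange bars look untouched in the final picture. The gripper was clear of everything, with contact force at noise level.

No check failed. The only disagreements were small:
- **Seat position:** the side camera's estimate differed from the top and wrist cameras by about 3 to 4 mm, so I used the latter two.
- **Pinched width:** the gripper read 18 to 19 mm where 22 mm was expected. The blades still drew in and sprang out as they should.

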